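Snap a reference block into its spring holder

TASK

Load the rectangular steel reference block into the holder that is screwed to the bench, ready for a hardness check: tuck one short edge of the block under the holder's fixed lip, then press the opposite short edge down until the spring catch snaps over it and the block lies flat on the seat. Leave the round reference block and the clay block where they are.

Things in the scene. Friction and masses are not known exactly. Their poses are not given: they have to be found in the camera images.
- block_mid (a point): Centre (half-way up) of the loose rectangular plain steel reference block, 36 x 60 x 10 mm, 0.14 kg, lying flat on the bench at the start. Its y axis runs along the 60 mm length, x across the 36 mm width, z is up. It is the same either way round.
- holder: Holder screwed to the bench: aluminium base plate 114 x 72 x 8 mm, a seat in its middle, a fixed lip at one end, a spring catch at the other. Origin on the bench under the seat's middle; x points from catch to lip, z up. Positions below are mm in this frame. A block in place has its centre at 0, 0, 19. The catch's guide stands at x -62 to -46, 26 wide (y), up to z 22.
- seat (a point): Centre of the top face of the seat, a rib 26 mm wide (y) from x = -28 to 31, 14 mm above the bench (the base plate beside it is at z = 8); axes as the holder's.
- lip_edge (a point): Middle of the lip's free edge, at 24, 0, 28 in the holder's frame. The lip spans the full width from here to the end wall, whose face is at x = 31. Its underside falls from z = 27.5 at the edge to z = 25.5 at the wall; its top is at z = 33. Cheeks under the lip's ends, x = 20 to 44, have inner faces at y = -20.5 and 20.5.
- catch (a joint): Spring catch opposite the lip, 16 mm wide. 0 = sprung fully in; grows to 0.008 m as it is pushed back, away from the lip, against 6 N (at 0) to 10 N. Pressing down on the raised end of a block whose other edge is home under the lip (some 5 to 15 N) drives it back until it snaps over the block.
- catch_nose (a point): Tip of the catch's nose, at x = -28, z = 26 in the holder's frame when sprung in, just above the top of a block in place. From here the nose slopes up and back at 60 degrees to the level, to x = -31.5, z = 32.5: a tucked block's raised edge rests on this slope, the block tilted about 16 degrees. Below the tip its front face is at x = -31.5.
- round_block_mid (a point): Centre of the round steel reference block, 52 mm in diameter, 12 mm high, loose on the bench; to be left alone.
- clay_mid (a point): Centre of the grey-green clay block, 33 x 51 x 17 mm, loose on the bench; to be left alone.
Not all that is in view belongs to the job. Leave any purple look-alike of the part that bears block_mid alone.

How it is judged:
At the end, for the whole second after the job is handed in: The block rests flat on the seat (within 0.05 rad), lengthwise (within 0.17 rad), its centre within 3 mm along and 6 mm across of the seat's centre and under 6.5 mm above it, one short edge under the lip and the catch sprung back (within 2 mm) over the other (x of block_mid in the frame of seat between -0.003 and 0.003 m and y of block_mid in the frame of seat between -0.006 and 0.006 m and z of block_mid in the frame of seat between 0.003 and 0.0065 m and angle between the z axis of block_mid and the z axis of seat, either way round below 0.05 rad and angle between the y axis of block_mid and the x axis of seat, either way round below 0.17 rad and value of joint catch below 0.002 m and linear speed of block below 0.01 m/s); the robot touches nothing.
It fails at once if the round reference block is moved by more than 20 mm (distance of round_block_mid from where it was at the start of the episode above 0.02 m).
It fails at once if the clay block is moved by more than 20 mm (distance of clay_mid from where it was at the start of the episode above 0.02 m).
It also fails if it takes over 38 s, if anything falls off the work surface, if the arm or the gripper's body presses on something with over 40 N, if the wrist force passes 120 N, or if a joint passes its speed limit or range.

ROBOT

A 7-joint arm with a two-finger parallel gripper is mounted at the origin on a cart in front of the work surface, level with it; the furniture and walls round the work are solid. World frame = base frame: x ahead of the robot, y to its left, z up, the work surface at z = 0. Lengths are in m, angles in rad, forces in N, time in s.
With the tool pointing down it reaches from about 0.4 to 0.875 m from the base axis. Payload 19.3 kg.
Tool frame: the origin (TCP) lies at the very end of the fingers, on their centre line; the grasp point (between the pads) lies 19 mm behind it; z points along the fingers, y is the line along which they close (so a half turn about z gives the same grasp; the last joint's range is limited). The gripper opens to 85 mm and grips with 20 to 120 N. Pads are 22 mm wide; open, the fingers measure 114 mm over their backs; the gripper's body (76 mm by 85 mm) begins 54 mm behind the grasp point. The pads swing forward as they close: fully open they stand 13 mm farther back than shut.
Start: joints at [1.156, 0.521, -0.036, 1.599, 0.021, 1.021, -0.113], TCP at [0.211, -0.588, 0.231] pointing down, gripper open.
Joint ranges: [-2.91, 2.91], [-0.3, 2.13], [-1.5, 1.42], [0.17, 2.43], [-1.26, 4.41], [0.16, 1.93], [-2.52, 2.52]. Speed limits (rad/s): [1.89, 1.89, 2.39, 2.39, 3.01, 3.01, 3.01].

INTERFACE

Orientations are given as [roll, pitch, yaw] about the fixed x, y, z axes, in that order (R = Rz(yaw) Ry(pitch) Rx(roll)).
In Python, from workcell import bot gives the robot as it stands.
- The arm moves only by the tool carry_out, never from a script. Its argument "rows" is a list that holds one entry, the list of rows, each a list of 4 numbers: the shift along the tool's x, y, z in m, then the turn about the tool's z in degrees. In form: [[[x, y, z, twist], ...]]. A call has 1 to 12 rows; each row is the pose to reach, as a shift and turn from the pose commanded when the call began, along the tool's axes at that moment; what a row does not reach only later rows make up. A row lasts 1/12 s, in which the tool goes at most 41.7 mm and 7.16 degrees, less where a joint would pass 70% of its speed; a pose out of reach is approached as far as the arm can. A call with a gripper value outside its range is refused whole. "grip" is the finger opening in m, from 0 to 0.0854, set as the call begins (left out, the last holds). The fingers move at their own pace and stop on an object; "grip_force" is the grip in N (left out, the last holds). Time passes only in rows, so rows that repeat a pose let the fingers close. It gives the time, the measured TCP pose, the force, the opening and the grip force at its end, in the units of the state.
- bot.observe(): the state, without advancing time (a new reading comes with each control period).
- bot.grab_frame(name): name is "scene" or "top"; returns a dict with "pixels" (384x512x3 uint8, red, green, blue), "K" (3x3 intrinsics, pixels), "pose" (4x4, takes a point from camera to world coordinates). Camera axes: x right, y down, z forward; pixel columns grow to the right and rows downward; lengths in m; the calibration is good to about 2 mm. A picture is of the moment at which its call begins. There is no depth.
- bot.job_done(): hands the job in; it is judged then, once.
Trained networks look in a picture, given as the dict that the camera call returned (one of the last four; its "shot" number tells which), for a name from the list of things; names that differ only in an ending like _2 or _b are one class to them, and where a whole thing is asked for, a point or a joint stands for the part that bears it (a point fixed in the world has none). Each returns a list of dicts, best first, with "conf" (0 to 1); they miss things now and then, are a little off and sometimes report something else, mostly with a low value. They report only what shows in the picture. A call takes as long as a camera call. They do not tell look-alikes from the thing itself.
- bot.look_for(picture, label): "position" ([column, row] in pixels, amid what is visible of it).
- bot.regions_of(picture, label): "region" (384x512 bool, what is visible of it) and "position" ([column, row] in pixels, amid what is visible of it).
- bot.spot_point(picture, label): "position" ([column, row] in pixels: a listed point, or the origin of a listed thing).
The state is a dict: "clock": time; "qpos": joint angles; "qd": joint speeds; "joint_efforts": joint torques, N m; "position": TCP position; "tool_rot": TCP orientation; "force": force on the tool from outside, world axes, zero at the start; "moment": the same for the moment, N m; "grip_width": finger opening in m; "finger_force": force on a finger pad.
Only numpy, scipy, OpenCV 4.12 (cv2) and the standard library are available. Lean on these libraries where they do the work, as an engineer would, in place of code of your own. Each camera call takes 0.05 s, during which the arm holds its last target. There are 200 camera calls.

## Working session

There is one attempt and no reset: what is moved stays moved. The work goes in short steps, Python scripts to look and compute and a tool call to move; the robot and the scene stay as the last step left them, time stands still between calls to the robot, and variables do not carry over. Pictures are saved under pics/ and viewed, at most 10 in all, crops included, and the job is handed in when it is done.

Besides the shell and the picture viewer there is one more tool, called after "Call:" as name([rows], argument=value, ...), one row to a line, values as JSON. carry_out: Moves the arm, as the interface text tells. Its arguments: {"type":"object","properties":{"rows":{"type":"array","items":{"type":"array","items":{"type":"array","items":{"type":"number"}}}},"grip":{"type":"number"},"grip_force":{"type":"number"}},"required":["rows"]}

```bash
mkdir -p pics
cat > h.py <<'E'
import numpy as np, cv2
from workcell import bot
def ray(f,px,z):
    K=np.array(f["K"]);P=np.array(f["pose"])
    d=P[:3,:3]@np.linalg.solve(K,[px[0],px[1],1.]);o=P[:3,3]
    return o+d*(z-o[2])/d[2]
def proj(f,p):
    P=np.array(f["pose"]);c=P[:3,:3].T@(np.array(p)-P[:3,3]);u=np.array(f["K"])@c
    return u[:2]/u[2]
E
python3 - <<'E'
from h import *
s=bot.observe();print(s["clock"],s["position"],s["tool_rot"],s["grip_width"])
fs={}
for n in("scene","top"):
    f=bot.grab_frame(n);fs[n]=f;print(n,np.round(f["pose"],3).tolist(),f["K"][0][0] if 1 else 0)
ims=[cv2.cvtColor(fs[n]["pixels"],cv2.COLOR_RGB2BGR) for n in fs]
for n,im in zip(fs,ims): cv2.imwrite(f"pics/{n}0.png",cv2.resize(im,(800,600)))
for n in fs:
    for l,z in (("block_mid",.005),("seat",.014),("lip_edge",.028),("catch_nose",.026),("holder",0),("round_block_mid",.006),("clay_mid",.0085)):
        for r in bot.spot_point(fs[n],l)[:3]: print(n,l,np.round(r["position"],1),round(r["conf"],2),np.round(ray(fs[n],r["position"],z),4))
E
```

```text
0.0 [ 0.21110427 -0.5879234   0.2307393 ] [-3.14050197e+00  9.80648324e-05  3.44800660e-01] 0.08547886174852969
scene [[-0.507, -0.622, 0.597, -0.038], [-0.862, 0.363, -0.354, 0.346], [0.003, -0.694, -0.72, 0.687], [0.0, 0.0, 0.0, 1.0]] 448.11240216120405
top [[0.028, -0.981, 0.193, 0.3], [-0.999, -0.035, -0.031, 0.038], [0.037, -0.192, -0.981, 0.98], [0.0, 0.0, 0.0, 1.0]] 435.35876849630125
scene block_mid [200.1 247.2] 0.89 [0.437  0.1722 0.005 ]
scene block_mid [153.4 286. ] 0.72 [0.4036 0.2786 0.005 ]
scene block_mid [267.1 167.6] 0.48 [ 0.5559 -0.0494  0.005 ]
scene lip_edge [259.4 152.4] 0.6 [ 0.5854 -0.047   0.028 ]
scene catch_nose [377.2 182.6] 0.7 [ 0.385  -0.2098  0.026 ]
scene catch_nose [274.9 168.6] 0.5 [ 0.5267 -0.0499  0.026 ]
scene holder [272.7 171.1] 0.95 [ 0.5446 -0.057   0.    ]
scene round_block_mid [170.5 209.7] 0.84 [0.5493 0.1831 0.006 ]
scene clay_mid [377.4 185. ] 0.89 [ 0.3906 -0.2201  0.0085]
scene clay_mid [263.5 154.8] 0.56 [ 0.5923 -0.0624  0.0085]
top block_mid [126.8 230.4] 0.83 [0.4062 0.2901 0.005 ]
top block_mid [180.1 219.5] 0.59 [0.4346 0.1736 0.005 ]
top seat [277.6 171. ] 0.56 [ 0.5529 -0.0432  0.014 ]
top lip_edge [279.2 160.3] 0.64 [ 0.5744 -0.0452  0.028 ]
top catch_nose [280.4 187.2] 0.49 [ 0.5124 -0.0492  0.026 ]
top holder [280.2 173. ] 0.97 [ 0.552  -0.0506  0.    ]
top round_block_mid [179.9 168.9] 0.96 [0.5515 0.181  0.006 ]
top clay_mid [356.1 238.1] 0.65 [ 0.405  -0.2238  0.0085]
top clay_mid [183.7 219.3] 0.54 [0.4348 0.1651 0.0085]
```

Run:
```python
from h import *
f=bot.grab_frame("top");im=cv2.cvtColor(f["pixels"],cv2.COLOR_RGB2BGR)
a=cv2.resize(im[130:270,90:190],None,fx=4,fy=4,interpolation=cv2.INTER_CUBIC)
b=cv2.resize(im[130:230,240:320],None,fx=5,fy=5,interpolation=cv2.INTER_CUBIC)[:, :400]
b=cv2.resize(b,(400,500));b=np.vstack([b,np.zeros((60,400,3),np.uint8)])
cv2.imwrite("pics/crop1.png",np.hstack([a,b]))
for l in("block_mid","holder"):
    for r in bot.regions_of(f,l):
        m=r["region"];c=f["pixels"][m].mean(0);v,u=np.nonzero(m)
        pts=np.array([ray(f,p,.010 if l=="block_mid" else .008)[:2] for p in zip(u,v)],np.float32)
        print(l,r["conf"],r["position"],c.round(),m.sum(),cv2.minAreaRect(pts))
```

```text
block_mid 0.94 [127.7, 228.2] [117.  71. 148.] 436 ((0.40683218836784363, 0.28084051609039307), (0.035605378448963165, 0.060694511979818344), 1.899760365486145)
block_mid 0.6 [179.8, 218.3] [196. 193. 191.] 376 ((0.43279218673706055, 0.17502211034297943), (0.05414072424173355, 0.03549935668706894), 1.9683701992034912)
holder 0.68 [280.9, 175.8] [126. 128. 135.] 1592 ((0.5439543724060059, -0.050034746527671814), (0.07319699227809906, 0.12274444103240967), 89.66999053955078)
```

View pics/scene0.png

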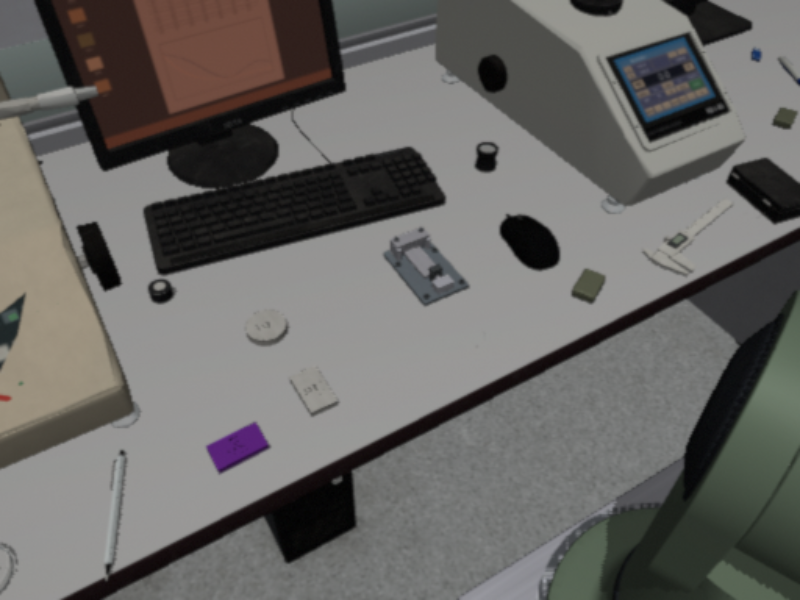

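View pics/top0.png

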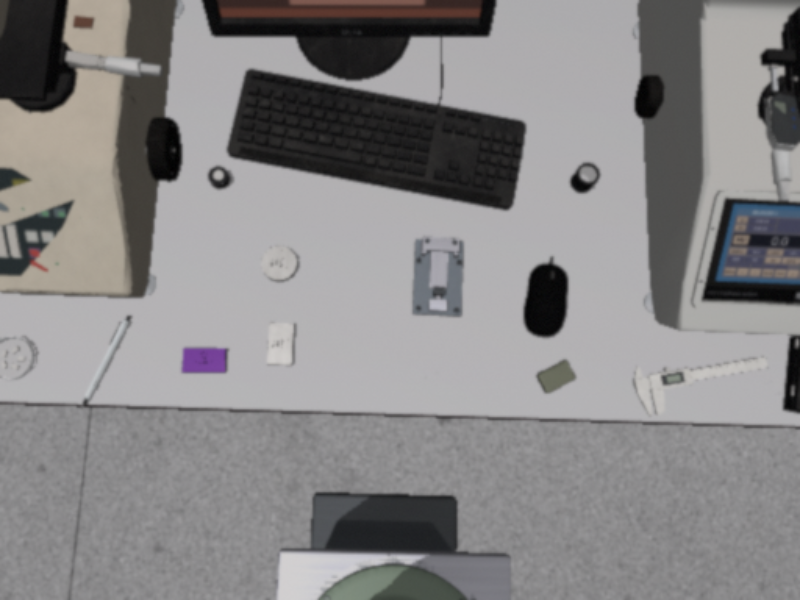

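View pics/crop1.png

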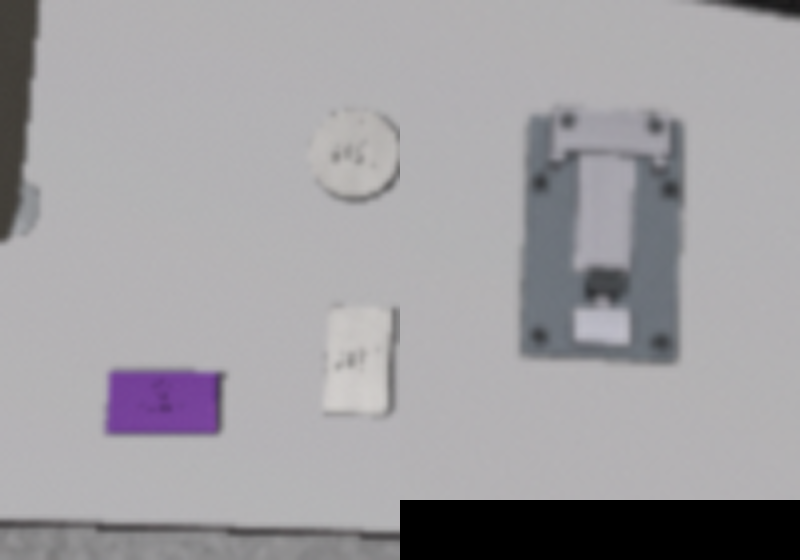

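The candidates in full-resolution top pixels are the white-grey steel block (180,219), the purple look-alike (127,230) and the round block (180,169). Clay is at (356,238). I choose (180,219): it is plain steel, rectangular and 36x60, and the crop confirms it.

The holder is at (280,174), with the lip on the far side (+x) and the catch on the near side.

```bash
cat >> h.py <<'E'
def fit(f,mask,hw,hl,z,x0):
    # best (x,y,yaw) of a 2hl x 2hw rectangle at height z against a mask outline (soft IoU, upsampled)
    from scipy.optimize import minimize
    M=cv2.resize(mask.astype(np.float32),None,fx=4,fy=4,interpolation=cv2.INTER_LINEAR)
    M=(M>.5).astype(np.float32)
    def cost(q):
        c,s=np.cos(q[2]),np.sin(q[2])
        P=[((proj(f,[q[0]+c*a-s*b,q[1]+s*a+c*b,z])+.5)*4-.5) for a,b in((hl,hw),(hl,-hw),(-hl,-hw),(-hl,hw))]
        I=np.zeros_like(M);cv2.fillConvexPoly(I,np.round(np.array(P)*16).astype(np.int32),1,cv2.LINE_8,4)
        return 1-(I*M).sum()/np.maximum(I,M).sum()
    best=min((minimize(cost,[x0[0],x0[1],y],method="Nelder-Mead",options=dict(initial_simplex=[[x0[0],x0[1],y],[x0[0]+.004,x0[1],y],[x0[0],x0[1]+.004,y],[x0[0],x0[1],y+.08]])) for y in(-.05,.05)),key=lambda r:r.fun)
    return best.x,best.fun
E
python3 - <<'E'
from h import *
for n in("top","scene"):
    f=bot.grab_frame(n);px=f["pixels"].astype(int)
    H=bot.regions_of(f,"holder");B=bot.regions_of(f,"block_mid")
    b=max((r for r in B if f["pixels"][r["region"]].mean(0).min()>120),key=lambda r:r["conf"])["region"]
    print(n,"block",fit(f,b,.018,.030,.010,(.434,.174)))
    h=H[0]["region"]
    # plate mask: holder blob pixels filled hull minus raised parts is approximated by dark-vs-bench threshold
    roi=cv2.dilate(h.astype(np.uint8),np.ones((7,7)))>0
    v=px.sum(2);bench=np.median(v[cv2.dilate(h.astype(np.uint8),np.ones((15,15))).astype(bool)&~roi])
    d=(roi&(bench-v>90)).astype(np.uint8)
    d=cv2.morphologyEx(d,cv2.MORPH_CLOSE,np.ones((3,3)))
    cs,_=cv2.findContours(d,0,2);c=max(cs,key=cv2.contourArea);m=np.zeros_like(d);cv2.fillConvexPoly(m,cv2.convexHull(c),1)
    print(n,"holder",fit(f,m>0,.036,.057,.008,(.549,-.05)))
    if n=="top": print([np.round(ray(f,p,.008)[:2],4).tolist() for p in((266,153),(296.6,153.6),(264,201),(296,202.4))])
E
```

```text
top block (array([0.43281602, 0.17499319, 0.02816272]), np.float64(0.04086172580718994))
top holder (array([ 0.53977613, -0.04935497, -0.00436771]), np.float64(0.06620866060256958))
[[0.5966, -0.0159], [0.5979, -0.0874], [0.4829, -0.014], [0.4822, -0.0871]]
scene block (array([0.42699172, 0.17523793, 0.0052014 ]), np.float64(0.08277720212936401))Traceback (most recent call last):
  File "<stdin>", line 7, in <module>
IndexError: list index out of range
```

Call:
carry_out([
  [[0.302,-0.282,0,18.6],[0.302,-0.282,0,18.6],[0.302,-0.282,0,18.6],[0.302,-0.282,0,18.6],[0.302,-0.282,0,18.6],[0.302,-0.282,0,18.6],[0.302,-0.282,0,18.6],[0.302,-0.282,0,18.6],[0.302,-0.282,0,18.6],[0.302,-0.282,0,18.6],[0.302,-0.282,0,18.6]],
], grip=0.06)

```text
clock: 2.17
position: [0.4034, -0.2145, 0.2316]
tool_rot: [-3.14, -0.002, 0.028]
force: [0.4, -0.6, 0.0]
grip_width: 0.0601
finger_force: 0.0
```

Call:
carry_out([
  [[0.04,-0.394,0.05,0],[0.04,-0.394,0.05,0],[0.04,-0.394,0.05,0],[0.04,-0.394,0.05,0],[0.04,-0.394,0.05,0],[0.04,-0.394,0.05,0],[0.04,-0.394,0.13,0],[0.04,-0.394,0.13,0],[0.04,-0.394,0.13,0],[0.04,-0.394,0.13,0],[0.04,-0.394,0.13,0],[0.04,-0.394,0.13,0]],
])

```text
clock: 3.17
position: [0.4312, 0.1766, 0.0997]
tool_rot: [-3.141, 0.002, 0.024]
force: [-0.3, -0.6, -0.2]
grip_width: 0.0599
finger_force: 0.0
```

Run:
```python
from h import *
s=bot.observe();print(s["clock"],s["position"],s["tool_rot"])
f=bot.grab_frame("scene");im=cv2.cvtColor(f["pixels"],cv2.COLOR_RGB2BGR)
g=bot.grab_frame("top");jm=cv2.cvtColor(g["pixels"],cv2.COLOR_RGB2BGR)
a=cv2.resize(im[180:300,130:260],(520,480));b=cv2.resize(jm[170:270,130:200],(280,400));b=np.vstack([b,np.zeros((80,280,3),np.uint8)])
cv2.imwrite("pics/c2.png",np.hstack([a,b]))
```

```text
3.1667 [0.43122717 0.17655691 0.09966382] [-3.14144382e+00  2.48853220e-03  2.44750463e-02]
```

View pics/c2.png

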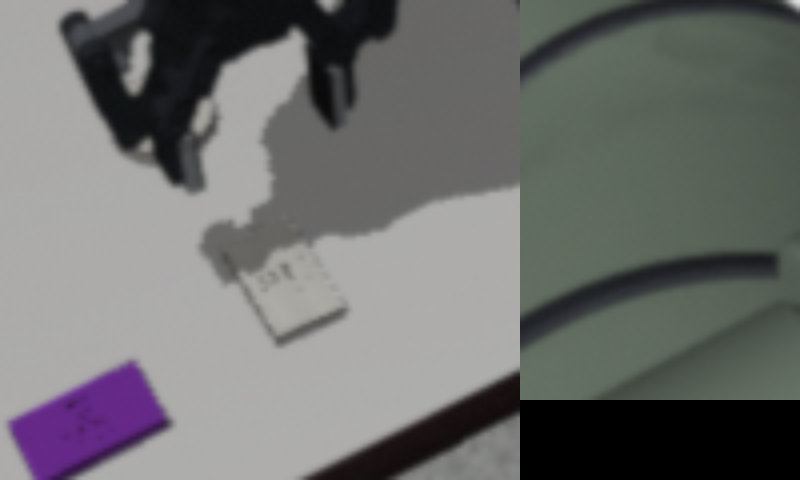

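Call:
carry_out([
  [[0.001,0.001,0.04,0],[0.001,0.001,0.08,0],[0.001,0.001,0.093,0],[0.001,0.001,0.096,0],[0.001,0.001,0.096,0],[0.001,0.001,0.096,0]],
])

```text
clock: 3.77
position: [0.4341, 0.1725, 0.0067]
tool_rot: [-3.141, -0.002, 0.019]
force: [0.1, -0.1, 0.8]
grip_width: 0.0598
finger_force: 0.0
```

Call:
carry_out([
  [[0,0,0,0],[0,0,0,0],[0,0,0,0],[0,0,0,0],[0,0,0,0],[0,0,0,0],[0,0,0,0],[0,0,0,0]],
], grip=0.03, grip_force=25)

```text
clock: 4.43
position: [0.4341, 0.173, 0.0067]
tool_rot: [-3.141, -0.002, 0.02]
force: [-1.4, -2.2, 16.7]
grip_width: 0.034
finger_force: 23.3
```

Call:
carry_out([
  [[0,0,-0.01,0],[0,0,-0.04,0],[0,0,-0.08,0],[0,0,-0.096,0],[0,0,-0.096,0],[0,0,-0.096,0]],
])

```text
clock: 4.93
position: [0.4339, 0.173, 0.1028]
tool_rot: [-3.141, -0.003, 0.02]
force: [0.4, -0.5, -2.3]
grip_width: 0.0334
finger_force: 25.4
```

Run:
```python
from h import *
s=bot.observe();print(s["clock"],s["position"],s["tool_rot"],s["grip_width"],s["force"],s["finger_force"])
f=bot.grab_frame("scene");im=cv2.cvtColor(f["pixels"],cv2.COLOR_RGB2BGR)
cv2.imwrite("pics/c3.png",cv2.resize(im[160:280,130:290],(800,600)))
for r in bot.spot_point(f,"block_mid"): print(r)
print(proj(f,s["position"]))
```

```text
4.9333 [0.43386547 0.17301248 0.10280296] [-3.14060232e+00 -2.64416781e-03  1.96615350e-02] 0.03336007893299359 [ 0.44089996 -0.54976737 -2.25039128] 25.44928550720215
{'position': [197.5, 214.0], 'conf': 0.86}
{'position': [150.2, 286.7], 'conf': 0.7}
[196.04811728 214.5705882 ]
```

View pics/c3.png

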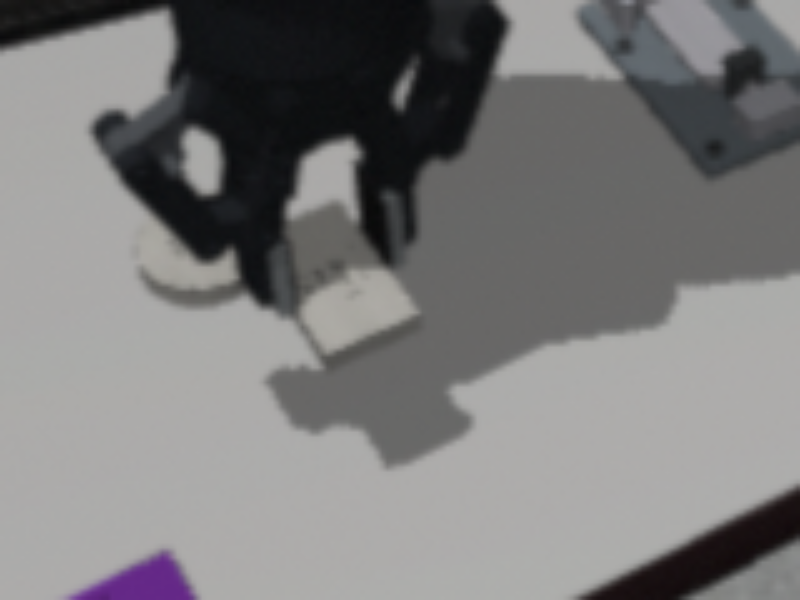

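The block is held level, near its middle, at the fingertips (crop centre (350,285)). The fingers are clear of the round block.

Since the tool can't tilt, I'll tilt the block in the grip by pressing its near end on the outer edge of the lip.

Run:
```python
from h import *
f=bot.grab_frame("scene");print("blockmid at z.101",[ray(f,r["position"],.101) for r in bot.spot_point(f,"block_mid")[:1]])
g=bot.grab_frame("top")
for c in((230,155),(330,175),(440,194),(510,207)):
    p=np.array(c)/1.5625
    print(c,ray(g,p,.0)[:2].round(3),ray(g,p,.02)[:2].round(3))
im=cv2.cvtColor(g["pixels"],cv2.COLOR_RGB2BGR)
cv2.imwrite("pics/c4.png",cv2.resize(im[100:220,230:330],(720,600*1440//1440),interpolation=cv2.INTER_CUBIC)[:600])
```

```text
blockmid at z.101 [array([0.34346282, 0.28802018, 0.101     ])]
(230, 155) [0.721 0.27 ] [0.712 0.265]
(330, 175) [0.695 0.116] [0.687 0.115]
(440, 194) [ 0.672 -0.052] [ 0.664 -0.05 ]
(510, 207) [ 0.655 -0.159] [ 0.648 -0.155]
```

View pics/c4.png

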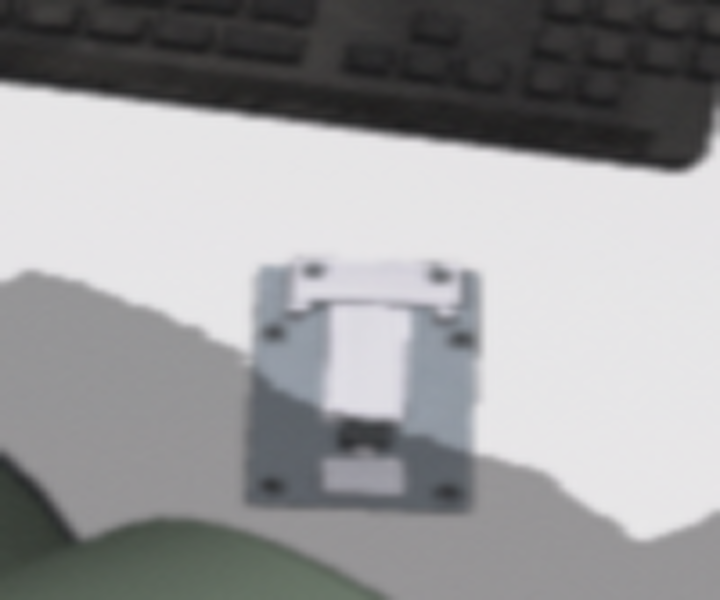

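Run:
```python
from h import *
g=bot.grab_frame("top")
q=lambda u,v,z:ray(g,((u+.5)/7.2-.5+230,(v+.5)/5-.5+100),z)[:2].round(4)
for n,a in dict(plate=[(258,268),(478,270),(246,505),(470,512)]).items(): print(n,[q(*p,.008) for p in a])
print("lip outer corners",q(293,258,.033),q(465,260,.033),"lip inner",q(300,305,.030),q(460,307,.030))
print("seat",q(330,308,.014),q(410,308,.014),q(322,415,.014),q(405,420,.014))
print("guide",q(322,457,.022),q(405,457,.022),q(322,495,.022),q(405,495,.022))
```

```text
plate [array([ 0.596 , -0.0145]), array([ 0.5979, -0.0859]), array([ 0.4838, -0.0134]), array([ 0.483 , -0.0844])]
lip outer corners [ 0.5936 -0.0241] [ 0.5948 -0.0785] lip inner [ 0.5724 -0.027 ] [ 0.5734 -0.0775]
seat [ 0.5759 -0.0377] [ 0.5769 -0.0634] [ 0.5253 -0.0361] [ 0.5239 -0.0626]
guide [ 0.504  -0.0359] [ 0.5049 -0.062 ] [ 0.4865 -0.0362] [ 0.4874 -0.0622]
```

Call:
carry_out([
  [[0.178,0.227,0,1.1],[0.178,0.227,0,1.1],[0.178,0.227,0,1.1],[0.178,0.227,0,1.1],[0.178,0.227,0,1.1],[0.178,0.227,0,1.1],[0.178,0.227,0,1.1],[0.178,0.227,0,1.1],[0.178,0.227,0,1.1],[0.178,0.227,0.03,1.1],[0.178,0.227,0.05,1.1],[0.178,0.227,0.05,1.1]],
])

```text
clock: 6.23
position: [0.6129, -0.0491, 0.0474]
tool_rot: [-3.141, 0.006, 0.003]
force: [-1.2, -0.3, -1.7]
grip_width: 0.0335
finger_force: 25.5
```

Run:
```python
from h import *
s=bot.observe();print(s["clock"],s["position"],s["tool_rot"],s["grip_width"],s["force"],s["finger_force"])
g=bot.grab_frame("top");f=bot.grab_frame("scene")
a=cv2.cvtColor(g["pixels"],cv2.COLOR_RGB2BGR)[90:220,230:330];b=cv2.cvtColor(f["pixels"],cv2.COLOR_RGB2BGR)[80:210,190:320]
cv2.imwrite("pics/c5.png",np.hstack([cv2.resize(a,(385,500)),cv2.resize(b,(415,500))]))
```

```text
6.2333 [ 0.61294448 -0.04907398  0.04737708] [-3.14090534e+00  6.20257324e-03  2.62931726e-03] 0.03348746332621631 [-1.15308695 -0.25410007 -1.74615294] 25.5096298456192
```

View pics/c5.png

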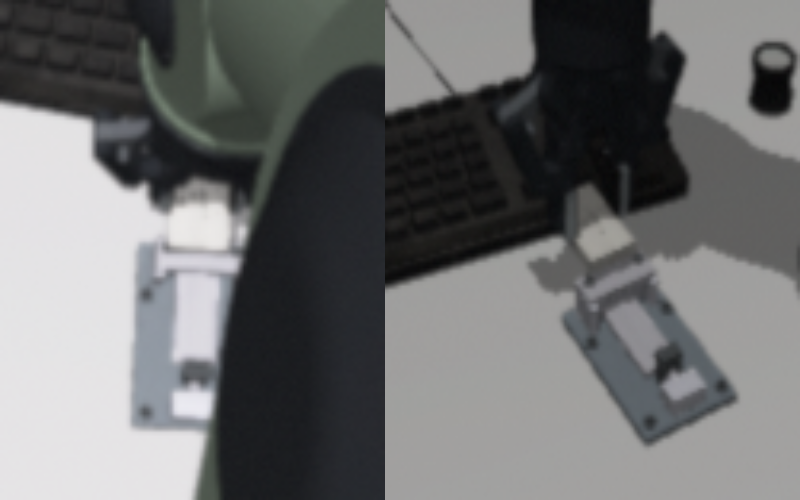

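The block's near end overlaps the lip in both views (left crop (200,235), right crop (605,245)) and looks roughly centred. Next I press down gently.

Call:
carry_out([
  [[0,0,0.005,0],[0,0,0.008,0],[0,0,0.01,0],[0,0,0.012,0],[0,0,0.014,0],[0,0,0.014,0]],
], grip_force=20)

```text
clock: 6.83
position: [0.6166, -0.0503, 0.0378]
tool_rot: [-3.141, -0.002, 0.001]
force: [2.0, 0.1, 7.2]
grip_width: 0.0335
finger_force: 26.5
```

Call:
carry_out([
  [[0,0,0.002,0],[0,0,0.004,0],[0,0,0.006,0],[0,0,0.008,0],[0,0,0.01,0],[0,0,0.011,0],[0,0,0.011,0]],
])

```text
clock: 7.42
position: [0.6177, -0.0503, 0.0274]
tool_rot: [-3.141, -0.004, 0.001]
force: [5.2, 0.2, 7.5]
grip_width: 0.0333
finger_force: 32.7
```

Run:
```python
from h import *
s=bot.observe();print(s["clock"],s["position"],s["grip_width"],s["force"],s["moment"],s["finger_force"])
f=bot.grab_frame("scene")
b=cv2.cvtColor(f["pixels"],cv2.COLOR_RGB2BGR)[100:190,220:320]
cv2.imwrite("pics/c6.png",cv2.resize(b,(660,594),interpolation=cv2.INTER_CUBIC))
```

```text
7.4167 [ 0.61769734 -0.05025309  0.0273607 ] 0.03327847896270662 [5.19418262 0.19569273 7.54608008] [ 0.0728034  -1.07755021 -0.01283021] 32.739956974983215
```

View pics/c6.png

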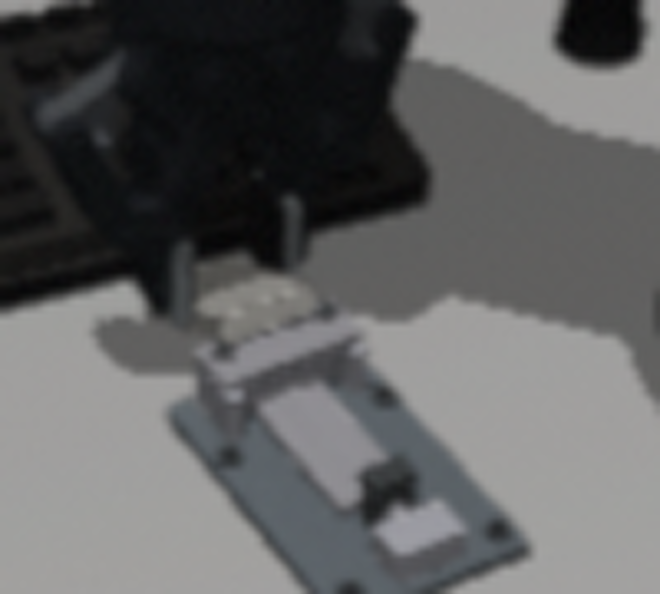

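Call:
carry_out([
  [[0,0,-0.02,0],[0,0,-0.045,0],[0,0,-0.05,0],[-0.03,0,-0.05,0],[-0.06,0,-0.05,0],[-0.089,0,-0.05,0],[-0.089,0,-0.05,0],[-0.089,0,-0.05,0],[-0.089,0,-0.05,0]],
])

```text
clock: 8.22
position: [0.5276, -0.0505, 0.0766]
tool_rot: [-3.142, -0.001, 0.001]
force: [1.1, -0.1, -0.5]
grip_width: 0.0332
finger_force: 32.3
```

Run:
```python
from h import *
s=bot.observe();print(s["clock"],s["position"],s["grip_width"],s["force"],s["finger_force"])
g=bot.grab_frame("top");f=bot.grab_frame("scene")
a=cv2.cvtColor(g["pixels"],cv2.COLOR_RGB2BGR)[120:220,240:310];b=cv2.cvtColor(f["pixels"],cv2.COLOR_RGB2BGR)[110:210,230:320]
cv2.imwrite("pics/c7.png",np.hstack([cv2.resize(a,(350,500),interpolation=2),cv2.resize(b,(450,500),interpolation=2)]))
```

```text
8.2167 [ 0.52758362 -0.05046031  0.07657668] 0.03317154041456838 [ 1.11259481 -0.13202292 -0.47217515] 32.34701693058014
```

View pics/c7.png

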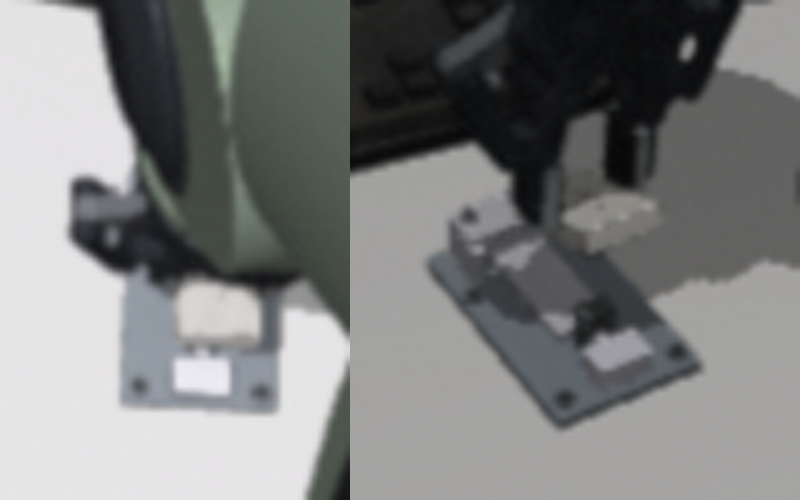

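```bash
cat > t.py <<'E'
from h import *
from scipy.optimize import minimize
s=bot.observe();p=s["position"];D=[]
for n in("top","scene"):
    f=bot.grab_frame(n);R=[r for r in bot.regions_of(f,"block_mid") if np.linalg.norm(np.array(r["position"])-proj(f,p))<25]
    print(n,[(r["conf"],r["position"],int(r["region"].sum())) for r in R])
    if R: D.append((f,cv2.resize(R[0]["region"].astype(np.uint8),None,fx=4,fy=4,interpolation=0)>0))
def hull(f,q,x0,x1):
    th,cx,cz,cy=q;u=np.array([np.cos(th),0,-np.sin(th)]);n=np.array([np.sin(th),0,np.cos(th)]);c=np.array([p[0]+cx,p[1]+cy,p[2]+cz])
    P=[(proj(f,c+a*u+b*n+np.array([0,w,0]))+.5)*4-.5 for a in(x0,x1) for b in(-.005,.005) for w in(-.018,.018)]
    I=np.zeros((1536,2048),np.uint8);cv2.fillConvexPoly(I,cv2.convexHull(np.array(P,np.float32).round().astype(np.int32)),1);return I>0
def cost(q):
    return sum((m&~hull(f,q,-.03,.03)).sum()+(hull(f,q,-.03,-.013)&~m).sum() for f,m in D)+1e5*max(0,abs(q[1])-.006)+1e5*max(0,abs(q[2])-.008)
for t in(.25,.5):
    q0=np.array([t,0,0,0]);S=np.vstack([q0,q0+np.diag([.15,.005,.005,.004])])
    r=minimize(cost,q0,method="Nelder-Mead",options=dict(initial_simplex=S));print(np.degrees(r.x[0]).round(1),(r.x[1:]*1e3).round(1),r.fun,sum(m.sum() for _,m in D))
E
python3 t.py
```

```text
top []
scene [(0.7, [282.5, 152.3], 218)]
18.6 [-2.   1.2  0.3] 202.0 3488
18.5 [-0.5 -0.5 -0.7] 203.0 3488
```

Call:
carry_out([
  [[0.04,0,0,0],[0.08,0,0,0],[0.089,0,0,0],[0.089,0,0.02,0],[0.089,0,0.036,0],[0.089,0,0.043,0],[0.089,0,0.047,0],[0.089,0,0.05,0],[0.089,0,0.052,0],[0.089,0,0.054,0],[0.089,0,0.054,0]],
])

```text
clock: 9.43
position: [0.6172, -0.0503, 0.0236]
tool_rot: [-3.142, -0.003, 0.001]
force: [2.7, 0.8, 6.3]
grip_width: 0.0335
finger_force: 32.9
```

Call:
carry_out([
  [[0,0,-0.02,0],[0,0,-0.05,0],[0,0,-0.054,0],[-0.03,0,-0.054,0],[-0.07,0,-0.054,0],[-0.095,0,-0.054,0],[-0.095,0,-0.054,0],[-0.095,0,-0.054,0],[-0.095,0,-0.054,0]],
])

```text
clock: 10.18
position: [0.5218, -0.0504, 0.077]
tool_rot: [3.142, -0.002, 0.001]
force: [-0.3, 0.0, -1.3]
grip_width: 0.0336
finger_force: 32.3
```

```bash
python3 t.py; python3 -c "
from h import *
s=bot.observe();print(s['clock'],s['position'],s['force'],s['grip_width'])"
```

```text
top [(0.69, [284.3, 185.0], 190)]
scene [(0.46, [283.3, 152.6], 206)]
32.3 [-2.3 -2.5  0.9] 441.0 6336
33.3 [-2.8 -2.   1.2] 463.0 6336
10.3833 [ 0.52138272 -0.05038265  0.07623766] [ 0.4035159   0.21765666 -1.71709468] 0.033475641692418054
```

Call:
carry_out([
  [[0.02,0,0.02,0],[0.02,0,0.034,0],[0.02,0,0.036,0],[0.02,0,0.036,0],[0.02,0,0.037,0],[0.02,0,0.038,0],[0.02,0,0.038,0]],
])

```text
clock: 10.97
position: [0.5409, -0.0505, 0.0389]
tool_rot: [3.141, -0.001, 0.001]
force: [-1.2, -1.0, -1.0]
grip_width: 0.0334
finger_force: 32.3
```

Call:
carry_out([
  [[0,0,0.001,0],[0,0,0.002,0],[0,0,0.003,0],[0,0,0.003,0]],
])

```text
clock: 11.3
position: [0.5407, -0.0504, 0.0352]
tool_rot: [-3.142, 0.0, 0.001]
force: [0.2, 0.8, -0.8]
grip_width: 0.0336
finger_force: 32.3
```

Call:
carry_out([
  [[0,0,0.001,0],[0,0,0.002,0],[0,0,0.003,0],[0,0,0.003,0]],
])

```text
clock: 11.63
position: [0.5401, -0.0504, 0.0323]
tool_rot: [3.141, 0.001, 0.001]
force: [-5.7, 0.9, 9.6]
grip_width: 0.0336
finger_force: 33.4
```

Call:
carry_out([
  [[0,0,-0.0015,0],[0.002,0,-0.0015,0],[0.004,0,-0.0015,0],[0.006,0,-0.0015,0],[0.008,0,-0.0015,0],[0.008,0,-0.0015,0]],
])

```text
clock: 12.13
position: [0.5492, -0.0504, 0.0337]
tool_rot: [-3.141, -0.0, 0.001]
force: [0.3, -1.0, -1.9]
grip_width: 0.0335
finger_force: 32.3
```

Call:
carry_out([
  [[0.001,0,0,0],[0.002,0,0,0],[0.003,0,0,0],[0.004,0,0,0],[0.004,0,0,0]],
])

```text
clock: 12.55
position: [0.553, -0.0504, 0.0338]
tool_rot: [-3.142, -0.0, 0.001]
force: [-0.4, 0.8, -1.7]
grip_width: 0.0335
finger_force: 32.3
```

Call:
carry_out([
  [[0.001,0,0,0],[0.002,0,0,0],[0.003,0,0,0],[0.003,0,0,0]],
])

```text
clock: 12.88
position: [0.556, -0.0504, 0.0338]
tool_rot: [-3.142, -0.0, 0.001]
force: [-0.3, 0.5, -1.8]
grip_width: 0.0336
finger_force: 32.3
```

```bash
python3 t.py;python3 -c "
from h import *
s=bot.observe();print(s['clock'],s['position'],s['force'],s['grip_width'])"
```

```text
top [(0.66, [282.4, 188.0], 49), (0.65, [281.4, 172.6], 186)]
scene [(0.55, [274.4, 156.6], 173)]
34.1 [-0.3 -5.7 -3.2] 3302.0 3552
32.9 [-5.  -0.7 -0.1] 3333.0 3552
13.0833 [ 0.55578402 -0.05041915  0.03380475] [-0.5520328  -0.37434559 -0.60162921] 0.03332165450523029
```

```bash
sed -i 's/R\[0\]\["region"\]/max(R,key=lambda r:r["region"].sum())["region"]/; s/abs(q\[1\])-.006/abs(q[1])-.012/' t.py; python3 t.py
python3 - <<'E'
from h import *
g=bot.grab_frame("top");f=bot.grab_frame("scene")
a=cv2.cvtColor(g["pixels"],cv2.COLOR_RGB2BGR)[130:210,250:310];b=cv2.cvtColor(f["pixels"],cv2.COLOR_RGB2BGR)[120:200,235:315]
cv2.imwrite("pics/c8.png",np.hstack([cv2.resize(a,(345,460),interpolation=2),cv2.resize(b,(455,460),interpolation=2)]))
E
```

```text
top [(0.56, [281.4, 173.1], 200)]
scene [(0.72, [274.3, 160.0], 173)]
22.6 [-1.8  2.9  0.4] 515.0 5968
32.9 [-4.7 -0.3  0.6] 413.0 5968
```

View pics/c8.png

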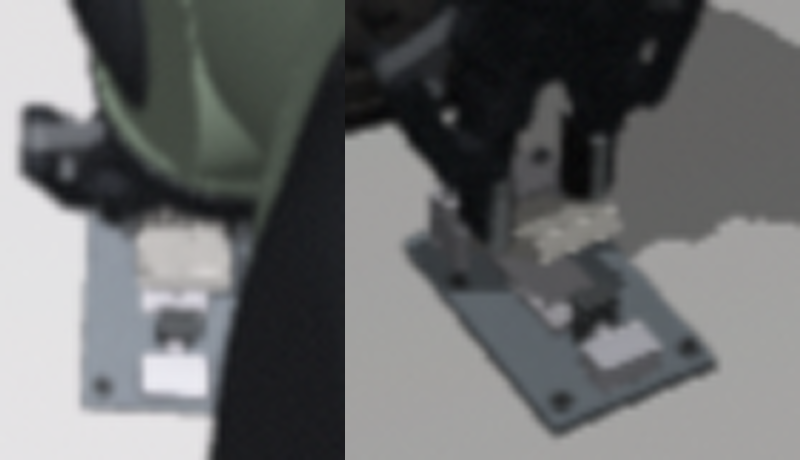

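Run:
```python
from h import *
g=bot.grab_frame("top");f=bot.grab_frame("scene")
for z in(.02,.025,.03,.035,.04,.045,.05):
    print(z,"top",ray(g,(282.2,180.4),z)[:2].round(4),"scene L",ray(f,(270.2,165.6),z)[:2].round(4),"R",ray(f,(283.7,159.1),z)[:2].round(4))
c8=lambda p:((p[0]-235)*5.69+345,(p[1]-120)*5.75)
for n,p in dict(lipL=(24,20,33),lipR=(24,-20,33),outL=(45,20,33),outR=(45,-20,33),mid=(35,0,33),nose=(-31,0,32)).items():
    w=[.549+p[0]/1e3,-.05+p[1]/1e3,p[2]/1e3];q=proj(f,w);print(n,np.round(c8(q)),"top",proj(g,w).round(1))
```

```text
0.02 top [ 0.5297 -0.0536] scene L [ 0.5448 -0.0498] R [ 0.5473 -0.0864]
0.025 top [ 0.5285 -0.0531] scene L [ 0.5404 -0.0468] R [ 0.5429 -0.0832]
0.03 top [ 0.5273 -0.0526] scene L [ 0.536  -0.0439] R [ 0.5386 -0.0799]
0.035 top [ 0.5261 -0.0521] scene L [ 0.5317 -0.0409] R [ 0.5342 -0.0767]
0.04 top [ 0.5249 -0.0517] scene L [ 0.5273 -0.038 ] R [ 0.5298 -0.0735]
0.045 top [ 0.5237 -0.0512] scene L [ 0.523 -0.035] R [ 0.5254 -0.0702]
0.05 top [ 0.5225 -0.0507] scene L [ 0.5186 -0.032 ] R [ 0.521 -0.067]
lipL [463. 211.] top [272.7 160. ]
lipR [552. 175.] top [290.3 160.7]
outL [435. 179.] top [272.9 151.1]
outR [523. 144.] top [290.4 151.8]
mid [493. 176.] top [281.6 155.7]
nose [586. 282.] top [281.1 184.2]
```

The tail triangulates to holder (-27, 47). So the block is tilted about 33°, with its front edge on the seat under the lip and about 2 mm short of the wall. Pressing down will flatten it in the grip and carry the front edge forward.

Call:
carry_out([
  [[0,0,0.001,0],[0,0,0.002,0],[0,0,0.003,0],[0,0,0.004,0],[0,0,0.005,0],[0,0,0.006,0],[0,0,0.006,0]],
])

```text
clock: 14.07
position: [0.5553, -0.0504, 0.0281]
tool_rot: [3.141, 0.001, 0.001]
force: [-7.3, 1.7, 14.2]
grip_width: 0.0335
finger_force: 35.8
```

```bash
python3 t.py;python3 -c "
from h import *
s=bot.observe();print(s['clock'],s['position'],s['force'],s['grip_width'])"
```

```text
top [(0.66, [281.5, 174.0], 225)]
scene [(0.58, [272.7, 161.1], 187)]
23.2 [-5.8  3.   2.5] 507.0 6592
25.0 [-5.4  1.2  1.4] 509.0 6592
14.2667 [ 0.55537566 -0.05034844  0.02819604] [-6.55685572  1.45321211 13.00866307] 0.03359183943964715
```

Call:
carry_out([
  [[0,0,0.001,0],[0,0,0.0015,0],[0,0,0.002,0],[0,0,0.002,0],[0.001,0,0.001,0],[0.002,0,0.001,0],[0.002,0,0.001,0]],
])

```text
clock: 14.85
position: [0.5574, -0.0504, 0.027]
tool_rot: [3.141, 0.001, 0.001]
force: [-4.5, -0.2, 8.3]
grip_width: 0.0339
finger_force: 36.6
```

```bash
python3 t.py;python3 -c "
from h import *
s=bot.observe();print(s['clock'],s['position'],s['force'],s['grip_width'])"
```

```text
top [(0.8, [279.9, 176.0], 230)]
scene [(0.55, [274.6, 160.0], 213)]
11.2 [-5.4  6.1  0.9] 550.0 7088
13.2 [-5.7  6.4  0.9] 514.0 7088
15.05 [ 0.55736376 -0.05044525  0.02698138] [-4.63582274  0.04006713  8.91606091] 0.03378542040273026
```

Call:
carry_out([
  [[0,0,0,0],[0,0,0,0],[0,0,0,0],[0,0,0,0],[0,0,-0.02,0],[0,0,-0.05,0],[-0.04,0,-0.06,0],[-0.08,0,-0.06,0],[-0.08,0,-0.06,0],[-0.08,0,-0.06,0]],
], grip=0.055)

```text
clock: 15.88
position: [0.4763, -0.0508, 0.0872]
tool_rot: [3.141, 0.001, 0.001]
force: [1.1, -0.8, -0.4]
grip_width: 0.0552
finger_force: 0.0
```

```bash
cat > u.py <<'E'
from t import *
def fit2():
    P0=np.array([.549,-.05,0])
    global p
    import t
    best=None
    for th in(.05,.28,.45):
        q0=np.array([th,0,.019+.03*np.sin(th),0]);S=np.vstack([q0,q0+np.diag([.1,.005,.005,.004])])
        t.p=P0
        c=lambda q:sum((m&~hull(f,q,-.03,.03)).sum()+(hull(f,q,-.03,.018)&~m).sum() for f,m in D)
        r=minimize(c,q0,method="Nelder-Mead",options=dict(initial_simplex=S))
        if best is None or r.fun<best.fun: best=r
    q=best.x;print("FIT tilt",np.degrees(q[0]).round(1),"centre in holder",(q[[1,3,2]]*1e3).round(1),best.fun)
fit2()
print(s['clock'],s['position'],s['force'])
E
sed -i 's/<25\]/<60 and f["pixels"][r["region"]].mean(0).min()>90]/' t.py
sed -i 's/^for t in(.25,.5):/for t in ():/' t.py
python3 u.py
```

```text
top []
scene [(0.68, [269.5, 159.4], 186)]
FIT tilt 20.0 centre in holder [ 26.5 -11.5  -2.6] 1802.0
15.8833 [ 0.47626156 -0.05083084  0.08720183] [ 1.06242356 -0.8495839  -0.3685172 ]
```

Call:
carry_out([
  [[0,-0.04,0,0],[0,-0.08,0,0],[0,-0.12,0,0],[0,-0.16,0,0],[0,-0.16,0,0],[0,-0.16,0,0]],
], grip=0)

```text
clock: 16.58
position: [0.4778, 0.1123, 0.0865]
tool_rot: [-3.141, -0.0, 0.006]
force: [-0.1, -1.0, -0.3]
grip_width: 0.0002
finger_force: 0.0
```

```bash
sed -i 's/<60 and/<1e3 and abs(r["position"][0]-278)<25 and/' t.py
python3 u.py
python3 - <<'E'
from h import *
g=bot.grab_frame("top");px=g["pixels"]
for v in range(150,204,2): print(v,px[v,281].tolist(),px[v,270].tolist(),end=" | ")
E
```

```text
top []
scene []
FIT tilt 2.9 centre in holder [ 0.   0.  20.5] 0.0
16.5833 [0.47784893 0.11232205 0.08648535] [-0.09532156 -0.99654798 -0.25907911]
150 [120, 120, 122] [81, 90, 80] | 152 [60, 63, 65] [79, 87, 78] | 154 [68, 74, 68] [80, 89, 80] | 156 [73, 80, 72] [82, 90, 80] | 158 [76, 85, 75] [84, 93, 83] | 160 [75, 83, 74] [83, 92, 82] | 162 [75, 83, 74] [85, 95, 84] | 164 [78, 86, 77] [86, 95, 85] | 166 [79, 87, 78] [86, 94, 84] | 168 [81, 90, 80] [87, 96, 86] | 170 [81, 91, 81] [87, 97, 86] | 172 [82, 91, 81] [88, 98, 87] | 174 [83, 92, 81] [87, 98, 87] | 176 [84, 93, 83] [88, 98, 87] | 178 [83, 92, 83] [89, 99, 89] | 180 [84, 93, 83] [89, 99, 88] | 182 [86, 95, 84] [91, 100, 89] | 184 [86, 95, 84] [81, 89, 80] | 186 [77, 85, 77] [37, 40, 42] | 188 [38, 40, 42] [47, 50, 55] | 190 [50, 52, 57] [76, 84, 79] | 192 [78, 86, 79] [92, 102, 91] | 194 [89, 98, 88] [94, 104, 92] | 196 [75, 84, 75] [94, 105, 93] | 198 [74, 81, 73] [92, 103, 91] | 200 [80, 88, 78] [73, 80, 72] | 202 [84, 93, 83] [75, 84, 74] |
```

Call:
carry_out([
  [[0,0.3,0,0],[0,0.3,0,0],[0,0.3,0,0],[0,0.3,0,0],[0,0.3,0,0],[0,0.3,0,0],[0,0.3,0,0],[0,0.3,0,0],[0,0.3,0,0]],
])

```text
clock: 17.58
position: [0.4768, -0.1952, 0.0866]
tool_rot: [3.14, 0.0, -0.006]
force: [0.1, -0.3, -0.1]
grip_width: 0.0003
finger_force: 0.0
```

```bash
python3 u.py
python3 - <<'E'
from h import *
g=bot.grab_frame("top");px=g["pixels"]
for v in range(150,204,2): print(v,px[v,281].sum(),px[v,276].sum(),px[v,288].sum(),end=" | ")
E
```

```text
top [(0.6, [281.4, 170.2], 411)]
scene [(0.58, [272.8, 160.3], 320)]
FIT tilt 14.9 centre in holder [-1.  -0.  27.7] 823.0
17.5833 [ 0.47678038 -0.19518357  0.08664238] [ 0.11513592 -0.26604405 -0.0508398 ]
150 581 566 576 | 152 551 539 515 | 154 528 522 498 | 156 535 537 518 | 158 538 538 537 | 160 446 429 477 | 162 539 548 471 | 164 542 547 496 | 166 539 542 493 | 168 535 477 496 | 170 492 438 479 | 172 524 479 469 | 174 533 554 474 | 176 541 556 477 | 178 545 552 482 | 180 532 545 478 | 182 382 397 376 | 184 260 362 319 | 186 237 340 375 | 188 227 332 377 | 190 426 382 376 | 192 579 583 372 | 194 611 612 376 | 196 619 615 380 | 198 514 431 374 | 200 358 355 380 | 202 495 546 441 |
```

Tucked: tilt is about 15° with the centre at (-1, 0, 28), so the raised edge rests on the nose slope. Now I press it down with the fingers closed.

Call:
carry_out([
  [[0.059,-0.145,0,0],[0.059,-0.145,0,0],[0.059,-0.145,0,0],[0.059,-0.145,0,0],[0.059,-0.145,0.025,0],[0.059,-0.145,0.036,0],[0.059,-0.145,0.036,0],[0.059,-0.145,0.036,0]],
])

```text
clock: 18.5
position: [0.5361, -0.0457, 0.0506]
tool_rot: [3.141, 0.002, 0.001]
force: [-0.6, -0.0, 0.9]
grip_width: 0.0001
finger_force: 0.0
```

Call:
carry_out([
  [[0,0.004,0.006,0],[0,0.004,0.01,0],[0,0.004,0.013,0],[0,0.004,0.015,0],[0,0.004,0.017,0],[0,0.004,0.019,0],[0,0.004,0.02,0],[0,0.004,0.02,0]],
])

```text
clock: 19.17
position: [0.5366, -0.0495, 0.0306]
tool_rot: [-3.142, 0.0, 0.001]
force: [-0.2, 1.1, -0.0]
grip_width: 0.0003
finger_force: 0.0
```

Call:
carry_out([
  [[0,0,0.001,0],[0,0,0.002,0],[0,0,0.003,0],[0,0,0.004,0],[0,0,0.004,0]],
])

```text
clock: 19.58
position: [0.5366, -0.0495, 0.0266]
tool_rot: [3.142, 0.0, 0.001]
force: [-1.4, 0.4, 1.6]
grip_width: -0.0001
finger_force: 0.6
```

Call:
carry_out([
  [[0,0,0.001,0],[0,0,0.002,0],[0,0,0.003,0],[0,0,0.003,0]],
])

```text
clock: 19.92
position: [0.5371, -0.0494, 0.0241]
tool_rot: [3.142, -0.001, 0.001]
force: [-2.3, 0.0, 7.5]
grip_width: -0.0001
finger_force: 3.9
```

```bash
python3 u.py
```

```text
top []
scene []
FIT tilt 2.9 centre in holder [ 0.   0.  20.5] 0.0
19.9167 [ 0.53707321 -0.04937439  0.02408779] [-2.33053707  0.01614537  7.45123563]
```

Call:
carry_out([
  [[0,0,0.001,0],[0,0,0.002,0],[0,0,0.003,0],[0,0,0.003,0]],
])

```text
clock: 20.45
position: [0.5371, -0.0494, 0.0237]
tool_rot: [3.141, -0.001, 0.001]
force: [-21.4, 1.6, 75.3]
grip_width: -0.0001
finger_force: 37.6
```

Call:
carry_out([
  [[0,0,-0.004,0],[0,0,-0.02,0],[0,0,-0.05,0],[0,0,-0.06,0],[0,0.04,-0.06,0],[0,0.08,-0.06,0],[0,0.12,-0.06,0],[-0.04,0.16,-0.06,0],[-0.06,0.16,-0.06,0],[-0.06,0.16,-0.06,0]],
])

```text
clock: 21.28
position: [0.4711, -0.2134, 0.0802]
tool_rot: [3.14, 0.004, -0.005]
force: [1.1, -0.7, 0.3]
grip_width: 0.0002
finger_force: 0.0
```

```bash
python3 u.py
python3 - <<'E'
from h import *
g=bot.grab_frame("top");px=g["pixels"]
for v in range(150,204,2): print(v,px[v,281].sum(),px[v,276].sum(),px[v,288].sum(),end=" | ")
f=bot.grab_frame("scene")
for fr in(g,f):
  for l,z in(("block_mid",.019),("catch_nose",.026)):
    for r in bot.spot_point(fr,l)[:3]: print(l,round(r["conf"],2),((ray(fr,r["position"],z)-[.549,-.05,0])*1e3).round(1))
E
```

```text
top [(0.82, [279.3, 170.9], 362)]
scene []
FIT tilt 2.0 centre in holder [ 4.6  1.3 20.3] 418.0
21.2833 [ 0.47114492 -0.21342984  0.08019937] [ 1.05151959 -0.68723141  0.3217169 ]
150 575 560 573 | 152 548 531 508 | 154 523 513 492 | 156 529 530 515 | 158 534 535 530 | 160 461 456 468 | 162 592 602 452 | 164 592 598 485 | 166 592 594 432 | 168 575 583 415 | 170 510 555 412 | 172 521 506 392 | 174 571 593 374 | 176 601 613 370 | 178 604 611 375 | 180 607 611 373 | 182 559 597 379 | 184 276 362 358 | 186 234 332 368 | 188 227 325 376 | 190 420 376 370 | 192 573 577 367 | 194 606 606 372 | 196 613 611 372 | 198 507 429 371 | 200 355 354 375 | 202 492 542 440 | block_mid 0.78 [ 6.9  5.  19. ]
block_mid 0.77 [-143.8  332.6   19. ]
catch_nose 0.72 [ 0.5  1.7 26. ]
catch_nose 0.38 [-34.5   5.8  26. ]
block_mid 0.78 [ 3.1 -3.2 19. ]
block_mid 0.77 [-150.7  331.    19. ]
catch_nose 0.45 [-22.1   0.4  26. ]
catch_nose 0.18 [-11.3 239.7  26. ]
```

Run:
```python
from h import *
g=bot.grab_frame("top");px=g["pixels"].astype(int).sum(2)
for v in range(156,206,2): print(v," ".join(f"{x//10:2d}" for x in px[v,262:300]))
for n in("top","scene"):
    f=bot.grab_frame(n)
    for r in bot.regions_of(f,"block_mid"):
        if abs(r["position"][0]-278)<25: print(n,r["conf"],r["position"],r["region"].sum())
```

```text
156 57 57 54 46 40 37 37 35 41 50 51 50 50 52 53 52 53 52 52 52 52 52 52 52 52 52 51 47 39 37 43 45 34 35 42 54 57 57
158 57 57 54 45 39 37 36 36 42 51 53 53 53 53 53 53 53 53 53 53 53 53 53 52 53 53 53 53 52 53 52 47 34 34 41 53 57 57
160 57 57 53 44 38 37 36 36 42 48 47 41 43 45 45 44 45 45 45 46 46 44 44 45 45 46 46 47 48 50 47 42 33 34 41 53 57 57
162 57 57 52 41 37 37 35 32 31 33 39 49 57 59 60 59 59 59 59 59 58 56 55 55 54 52 45 36 36 45 44 38 36 37 42 54 57 57
164 57 57 53 42 36 32 30 32 33 34 41 52 58 59 59 59 58 58 58 59 59 59 59 58 58 55 48 38 30 28 28 30 35 36 41 53 57 57
166 57 57 52 41 30 21 20 28 35 38 42 51 58 59 59 59 59 59 58 59 59 59 59 58 57 53 43 37 36 35 31 26 27 31 39 53 57 57
168 57 57 52 40 34 30 31 33 36 38 42 52 58 59 58 59 58 57 57 57 58 59 59 58 57 52 41 37 36 34 28 22 21 26 38 53 57 57
170 57 57 52 41 37 37 37 37 37 37 43 56 59 56 55 58 55 50 53 50 54 58 59 57 55 52 41 37 37 36 35 35 34 35 40 53 57 57
172 57 57 52 40 37 37 38 37 37 37 44 56 57 50 50 57 59 58 57 52 51 57 59 58 57 52 39 36 37 37 37 37 38 41 48 55 57 57
174 57 57 52 40 37 37 37 37 37 37 44 5
[... 1207 characters left out ...]
0 60 59 54 38 35 37 37 37 37 37 37 37 42 54 57 58 58
196 57 52 41 36 29 23 25 31 36 38 37 36 42 56 61 61 61 61 61 61 61 61 61 55 39 35 37 36 35 33 32 34 36 41 54 57 57 57
198 57 52 40 36 32 27 28 32 36 38 37 36 36 40 42 43 45 45 47 50 52 53 53 49 37 36 37 34 27 22 20 25 31 40 53 57 58 57
200 57 53 42 39 37 36 37 37 36 36 36 36 36 36 35 35 35 35 35 35 35 35 35 36 36 37 37 36 34 32 30 31 35 41 54 57 58 57
202 58 57 56 55 55 54 55 54 54 53 54 54 54 54 54 53 53 53 52 49 48 48 48 47 44 43 43 43 41 40 39 39 42 49 56 57 57 58
204 58 58 57 58 58 58 58 58 58 57 58 58 58 58 58 58 57 58 58 57 58 58 58 57 58 58 57 57 57 58 57 57 57 58 58 58 57 57
top 0.58 [280.3, 171.2] 373
scene 0.88 [273.3, 160.8] 329
```

Run:
```python
from h import *
g=bot.grab_frame("top");o=np.array([.549,-.05,0])
px=g["pixels"].astype(float).sum(2)
def cross(a,lo): # subpixel first crossing of lo
    i=np.argmax((a[:-1]-lo)*(a[1:]-lo)<=0);return i+(lo-a[i])/(a[i+1]-a[i])
for v in(164,168,174,177,180):
    L=268+cross(px[v,268:278],480);R=284+cross(px[v,284:292],470)
    print(v,(L,R),[((ray(g,(u,v),.024)-o)*1e3).round(1)[:2].tolist() for u in(L,R)])
for u in(274,275,286):
    t=178+cross(px[178:190,u],480);print("tail",u,t,((ray(g,(u,t),.024)-o)*1e3).round(1),"if z=.034",((ray(g,(u,t),.034)-o)*1e3).round(1))
for u in(279,280,281,283): 
    t=178+cross(px[178:190,u],430);print("nose",u,t,((ray(g,(u,t),.026)-o)*1e3).round(1))
f=bot.grab_frame("scene")
for nm,fr in(("top",g),("scene",f)):
    R=[r for r in bot.regions_of(fr,"block_mid") if abs(r["position"][0]-278)<25]
    for z in(.024,.03,.036): 
        if R:print(nm,z,fit(fr,R[0]["region"],.018,.027,z,(.546,-.05)))
```

```text
164 (np.float64(272.6095238095238), np.float64(288.13461538461536)) [[17.2, 19.3], [18.6, -16.2]]
168 (np.float64(272.51), np.float64(287.5175438596491)) [[7.8, 19.3], [9.1, -14.9]]
174 (np.float64(272.26356589147287), np.float64(287.3691275167785)) [[-6.2, 19.6], [-5.0, -14.7]]
177 (np.float64(272.44666666666666), np.float64(287.3618421052632)) [[-13.2, 19.1], [-12.0, -14.8]]
180 (np.float64(272.32575757575756), np.float64(287.3875)) [[-20.2, 19.2], [-18.9, -15.0]]
tail 274 183.37888198757764 [-27.9  15.3  24. ] if z=.034 [-30.2  16.   34. ]
tail 275 183.38853503184714 [-27.8  13.   24. ] if z=.034 [-30.1  13.8  34. ]
tail 286 183.66964285714286 [-27.6 -11.9  24. ] if z=.034 [-29.9 -10.9  34. ]
nose 279 182.7278911564626 [-26.4   4.1  26. ]
nose 280 182.8175182481752 [-26.6   1.9  26. ]
nose 281 183.0566037735849 [-27.   -0.4  26. ]
nose 283 183.17964071856287 [-27.2  -4.9  26. ]
top 0.024 (array([ 0.54801898, -0.04803952, -0.03664053]), np.float64(0.06572461128234863))
top 0.03 (array([ 0.54635679, -0.04761135, -0.03483946]), np.float64(0.06940370798110962))
top 0.036 (array([ 0.54455815, -0.04708746, -0.031842  ]), np.float64(0.07564514875411987))
scene 0.024 (array([ 0.54764842, -0.04646002, -0.05406918]), np.float64(0.15955764055252075))
scene 0.03 (array([ 0.54178669, -0.04293626, -0.02999577]), np.float64(0.1607421636581421))
scene 0.036 (array([ 0.53644664, -0.0393425 , -0.03269937]), np.float64(0.16100871562957764))
```

```bash
python3 -c "
from workcell import bot
print(bot.job_done())"
```

```text
the job is handed in; nothing more can be done
None
```

I handed the job in at about 21 s. By the camera fits the steel block lies flat on the seat, with one short edge under the lip and the catch sprung over the other. The result itself was not reported back, and one press briefly reached 75 N at the wrist (limit 120 N).

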